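# Bin the rejected pigment jar through the sprung flap

## Task

Throw the rejected pigment jar, the one with the red dot on its lid, into the grey scrap box: push the box's sprung red flap down with the jar, hold it open like that for a moment, then let the jar drop inside and come away so that the flap springs shut. Leave the jar with the green dot standing where it is.

Things in the scene. Friction and masses are not known exactly. Their poses are not given: they have to be found in the camera images.
- reject_jar: Small round amber-brown jar with a white screw lid and a red dot (23 mm) on top of the lid; 35 mm in diameter, 46 mm tall, about 0.12 kg, standing upright on the bench. Origin: centre of its underside, z up through the lid.
- good_jar: Identical jar (35 mm diameter, 46 mm tall), but with a green dot on the lid; it is sound and stays. Origin: centre of its underside, z up through the lid.
- scrap_box: Grey hollow scrap box fixed on the bench, 116 (its x) by 130 (its y) by 150 mm tall, 3 mm walls. Its top, at 150 mm, has one opening, 80 (x) by 100 mm (y), centred on the box and closed by a red flap level with the top. The flap's hinge runs along the opening's +x edge, its free edge is at -x. Origin: centre of the underside, so the opening's centre is 150 mm straight above it; z up.
- flap (a joint): Angle of the red flap (77 x 97 x 3 mm) about its hinge, rad: 0 shut and level, growing as it swings down into the box, stop at 1.4. A light spring shuts it; under 1 N at its middle opens it and the jar's weight overcomes it. A jar held upright with its underside 40 mm below the box's top at the opening's centre keeps it at about 1 rad and falls clear when let go.

How it is judged:
By the outcome, as a careful person would: the job done as asked, in the order asked, and still so for the second after the job is handed in, with the robot touching nothing.
It also fails if it takes over 35 s, if anything falls off the work surface, if the arm or the gripper's body presses on something with over 40 N, if the wrist force passes 120 N, or if a joint passes its speed limit or range.

## Robot

A 7-joint arm with a two-finger parallel gripper is mounted at the origin on a cart in front of the work surface, level with it; the furniture and walls round the work are solid. World frame = base frame: x ahead of the robot, y to its left, z up, the work surface at z = 0. Lengths are in m, angles in rad, forces in N, time in s.
With the tool pointing down it reaches from about 0.425 to 0.875 m from the base axis. Payload 4.7 kg.
Tool frame: the origin (TCP) lies midway between the tips of the shut fingers; the grasp point (between the pads) lies 19 mm behind it; x points along the fingers, z is the direction in which the jaws open and shut, and the axes are right-handed (so a half turn about x gives the same grasp; the last joint's range is limited). The gripper opens to 87 mm and grips with 3 to 60 N. Pads are 19 mm wide; open, the fingers measure 117 mm over their backs; the gripper's body (75 mm by 190 mm) begins 51 mm behind the grasp point.
Start: joints at [1.125, 0.321, -0.07, 1.45, 0.023, 1.371, -0.057], TCP at [0.288, -0.583, 0.223] pointing down, gripper open.
Joint ranges: [-2.86, 2.86], [-0.3, 2.09], [-1.38, 1.24], [0.06, 2.45], [-1.56, 4.7], [0.09, 2.05], [-2.69, 2.69]. Speed limits (rad/s): [2.57, 2.57, 3.14, 3.14, 3.14, 3.14, 3.14].

## Interface

Orientations are given as a rotation vector (axis times angle).
In Python, from bench import ctrl gives the robot as it stands.
- The arm moves only by the shell command python3 -m pendant 'ROWS' [OPENING] [FORCE]. ROWS is JSON, a list of rows, each an object with "travel": the shift along the tool's x, y, z in m, a list of three; "twist": the turn about the tool's x in rad. In form: [{"travel": [x, y, z], "twist": twist}, ...]. A call has 1 to 10 rows; each row is the pose to reach, as a shift and turn from the pose measured when the call began, along the tool's axes at that moment; what a row does not reach only later rows make up. A row lasts 1/8 s, in which the tool goes at most 62.5 mm and 10.7 degrees, less where a joint would pass 70% of its speed; a pose out of reach is approached as far as the arm can. A call with a gripper value outside its range is refused whole. OPENING is the opening, from -1 (shut) to 1 (fully open), so that 0 is half open, set as the call begins (- or left out, the last holds). The fingers move at their own pace and stop on an object; FORCE is the grip in N (left out, the last holds). Time passes only in rows, so rows that repeat a pose let the fingers close. It gives the time, the measured TCP pose, the force and the opening at its end, in the units of the state.
- ctrl.get_state(): the state, without advancing time (a new reading comes with each control period).
- ctrl.get_image(name): name is "scene" or "top"; returns the picture (420x560x3 uint8, red, green, blue); there is no depth.
- ctrl.camera_model(name): a dict with "K" (3x3 intrinsics, pixels), "rvec" (rotation vector, rad) and "tvec" (3), from world to camera coordinates, as OpenCV has them. Camera axes: x right, y down, z forward; pixel columns grow to the right and rows downward; lengths in m; the calibration is good to about 2 mm. A picture is of the moment at which its call begins. camera_model takes no time and is no camera call.
- ctrl.close_job(): hands the job in, once; it reports no verdict.
The state is a dict: "time": time; "joint_positions": joint angles; "qd": joint speeds; "joint_torque": joint torques, N m; "position": TCP position; "tool_rot": TCP orientation; "ft_force": force on the tool from outside, world axes, zero at the start; "torque": the same for the moment, N m; "grip_width": opening from 0.0 (shut) to 1.0 (fully open).
Only numpy, scipy, OpenCV 4.12 (cv2) and the standard library are available. Lean on these libraries where they do the work, as an engineer would, in place of code of your own. Each camera call takes 0.05 s, during which the arm holds its last target.

## Working session

There is one attempt and no reset: what is moved stays moved. The work goes in short steps, Python scripts to look and compute and a shell command to move; the robot and the scene stay as the last step left them, time stands still between calls to the robot, and variables do not carry over. Pictures are saved under pics/ and viewed, and the job is handed in when it is done.

```bash
ls; mkdir -p pics; python3 - <<'E'
from bench import ctrl
import cv2
s=ctrl.get_state()
for k,v in s.items(): print(k,v)
for n in("scene","top"):
    cv2.imwrite(f"pics/{n}0.png",cv2.cvtColor(ctrl.get_image(n),cv2.COLOR_RGB2BGR))
    print(n,ctrl.camera_model(n))
E
```

```text
pics
time 0.0
joint_positions [ 1.1250943   0.32186052 -0.07008863  1.45166587  0.0226144   1.37078179
 -0.05687154]
qd [-0.00115843 -0.00015283  0.00023898 -0.00059131 -0.00077994  0.00084574
 -0.00111506]
joint_torque [ 7.86731380e-05 -4.91294825e+01 -4.04103007e-01 -3.12531710e+01
 -6.40001404e-02  4.37933556e-02  1.90544711e-04]
position [ 0.28816176 -0.58202543  0.22144176]
tool_rot [ 0.86511959  1.39406494 -0.86360791]
ft_force [ 0.86374199 -0.2554628   0.22669401]
torque [-0.0752007   0.03182015  0.00637869]
grip_width 0.9983165095000611
scene {'K': array([[387.10690661,   0.        , 274.79075135],
       [  0.        , 387.10690661, 220.74618514],
       [  0.        ,   0.        ,   1.        ]]), 'rvec': array([ 1.20853943, -2.23893289,  1.03330075]), 'tvec': array([0.31825526, 0.32510156, 0.66152053])}
top {'K': array([[518.58438079,   0.        , 276.41216715],
       [  0.        , 518.58438079, 205.97664978],
       [  0.        ,   0.        ,   1.        ]]), 'rvec': array([ 1.71465466, -1.98745534,  0.65463888]), 'tvec': array([0.14953373, 0.44616988, 0.70211225])}
```

View pics/scene0.png

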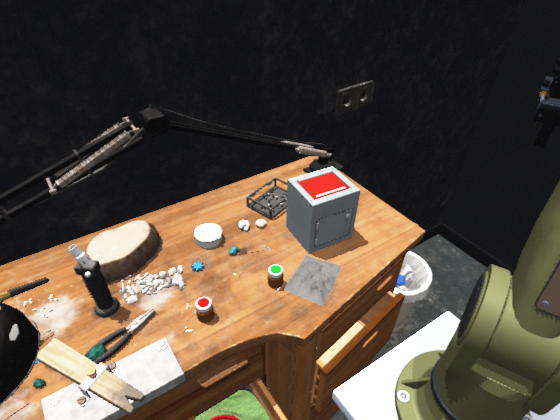

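View pics/top0.png

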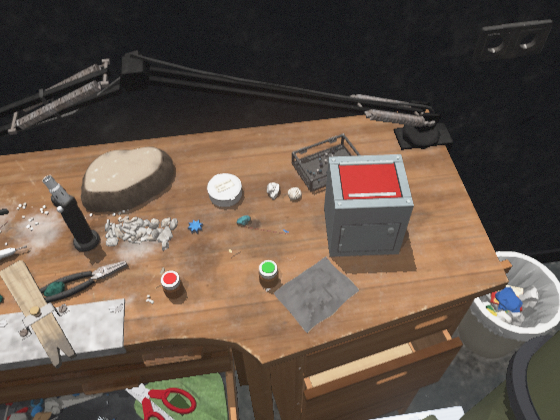

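The scene view shows the red-dot jar near (204,303), the green-dot jar near (275,270) and the box with its flap near (325,184). In the top view they are near (171,279), (268,267) and (370,181). Next I'll measure them.

```bash
cat > h.py <<'E'
import numpy as np, cv2
from bench import ctrl
def ray(n,px):
    m=ctrl.camera_model(n);R=cv2.Rodrigues(m["rvec"])[0]
    p=cv2.undistortPoints(np.array([[px]],float),m["K"],None)[0,0]
    return -R.T@m["tvec"], R.T@np.array([p[0],p[1],1.])
def onplane(n,px,z):
    o,d=ray(n,px); return o+d*(z-o[2])/d[2]
def proj(n,P):
    m=ctrl.camera_model(n); return cv2.projectPoints(np.array(P,float).reshape(-1,3),m["rvec"],m["tvec"],m["K"],None)[0][:,0]
def masks(im):
    h=cv2.cvtColor(im,cv2.COLOR_RGB2HSV); H,S,V=cv2.split(h)
    r=((H<6)|(H>174))&(S>190)&(V>130); g=(H>45)&(H<80)&(S>150)&(V>110)
    return r.astype(np.uint8),g.astype(np.uint8)
def blobs(m,amin=40):
    cs,_=cv2.findContours(m,cv2.RETR_EXTERNAL,cv2.CHAIN_APPROX_NONE)
    return [c for c in cs if cv2.contourArea(c)>amin]
E
python3 - <<'E'
from h import *
np.set_printoptions(precision=4,suppress=True)
for n in("scene","top"):
    im=cv2.cvtColor(cv2.imread(f"pics/{n}0.png"),cv2.COLOR_BGR2RGB)
    for nm,m in zip("rg",masks(im)):
        for c in blobs(m):
            M=cv2.moments(c);px=(M['m10']/M['m00'],M['m01']/M['m00'])
            a=cv2.contourArea(c)
            print(n,nm,a,np.round(px,1),"z.046",onplane(n,px,.046)[:2],"z.15",onplane(n,px,.15)[:2])
            if a>500:
                q=cv2.approxPolyDP(cv2.convexHull(c),4,True)[:,0]
                for p in q: print("   ",p,onplane(n,p,.15)[:2])
s=ctrl.get_state();R=cv2.Rodrigues(s["tool_rot"])[0];print(R)
E
```

```text
scene r 56.0 [224.4 417.2] z.046 [0.1938 0.3484] z.15 [0.1509 0.3616]
scene r 51.5 [203.1 302.3] z.046 [0.4149 0.28  ] z.15 [0.3355 0.3045]
scene r 546.0 [321.6 183.9] z.046 [ 0.6073 -0.1769] z.15 [ 0.4961 -0.077 ]
    [348 187] [ 0.4529 -0.1208]
    [314 198] [ 0.4627 -0.0284]
    [300 182] [ 0.5303 -0.039 ]
    [332 173] [ 0.5185 -0.1272]
scene g 41.0 [275.1 269. ] z.046 [0.4108 0.1099] z.15 [0.332  0.1624]
top r 147.5 [148.5 409.4] z.046 [0.1997 0.3121] z.15 [0.1664 0.2898]
top r 634.5 [174.9 399.2] z.046 [0.209  0.2732] z.15 [0.1744 0.256 ]
    [194 405] [0.1635 0.2319]
    [180 412] [0.1574 0.2499]
    [148 393] [0.1875 0.2906]
    [179 389] [0.1867 0.2504]
[[-0.0009  0.8961  0.4438]
 [ 0.0015  0.4438 -0.8961]
 [-1.     -0.0001 -0.0017]]
```

```bash
python3 - <<'E'
from h import *
np.set_printoptions(precision=4,suppress=True)
for n in("scene","top"):
    im=cv2.cvtColor(cv2.imread(f"pics/{n}0.png"),cv2.COLOR_BGR2RGB)
    H,S,V=cv2.split(cv2.cvtColor(im,cv2.COLOR_RGB2HSV))
    for nm,m in zip("rg",[((H<8)|(H>172))&(S>140)&(V>90),(H>45)&(H<80)&(S>110)&(V>80)]):
        for c in blobs(m.astype(np.uint8)):
            M=cv2.moments(c);px=(M['m10']/M['m00'],M['m01']/M['m00'])
            if px[1]>330: continue
            a=cv2.contourArea(c)
            print(n,nm,a,np.round(px,1),"z.046",onplane(n,px,.046)[:2])
            if a>500:
                P=np.array([onplane(n,p,.15)[:2] for p in c[:,0]],np.float32)
                print("  flap",cv2.minAreaRect(P*1000), P.mean(0))
E
python3 - <<'E'
import cv2,numpy as np
a=cv2.imread('pics/top0.png')[140:270,300:430];b=cv2.imread('pics/scene0.png')[155:260,270:375]
cv2.imwrite('pics/crop0.png',np.hstack([cv2.resize(x,(400,400),interpolation=cv2.INTER_CUBIC) for x in(a,b)]))
E
```

```text
scene r 59.0 [202.8 302.1] z.046 [0.4156 0.2804]
scene r 579.0 [321.6 183.8] z.046 [ 0.6078 -0.1773]
  flap ((492.0904541015625, -78.5020751953125), (95.06149291992188, 73.29136657714844), 83.88407135009766) [ 0.4935 -0.0787]
scene g 44.5 [275.3 268.9] z.046 [0.4106 0.1094]
top r 91.0 [169.4 277.9] z.046 [0.4174 0.278 ]
top r 1798.5 [369.2 181.2] z.046 [ 0.5765 -0.1162]
  flap ((494.90576171875, -81.9750747680664), (96.60801696777344, 75.28223419189453), 83.53726959228516) [ 0.4942 -0.0815]
top g 87.5 [267.6 267.2] z.046 [0.413  0.1071]
```

View pics/crop0.png

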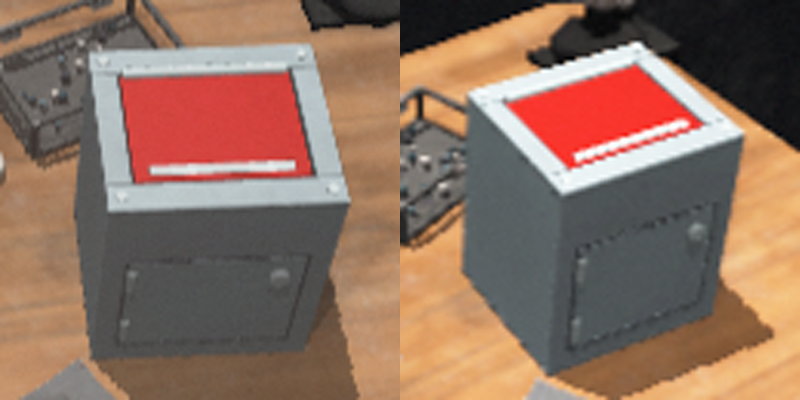

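```bash
cat >> h.py <<'E'
def rel(targets,R0=None,p0=None):
    s=ctrl.get_state();R=cv2.Rodrigues(np.array(s["tool_rot"]))[0];p=np.array(s["position"])
    return [np.round(R.T@(np.array(t)-p),3).tolist() for t in targets]
def tri(a,b):
    o1,d1=ray("scene",a);o2,d2=ray("top",b)
    A=np.stack([d1,-d2],1);t=np.linalg.lstsq(A,o2-o1,rcond=None)[0]
    return (o1+d1*t[0]+o2+d2*t[1])/2, np.linalg.norm(o1+d1*t[0]-o2-d2*t[1])
E
python3 - <<'E'
from h import *
np.set_printoptions(precision=3,suppress=True)
print(tri((148,115),(133,68)),tri((318,150),(425,112)))
m=[np.round(-cv2.Rodrigues(ctrl.camera_model(n)["rvec"])[0].T@ctrl.camera_model(n)["tvec"],2) for n in("scene","top")];print(m)
az=np.radians(np.linspace(-63.7,34,19)[1:]);r=np.linspace(.65,.52,19)[1:]
T=np.c_[r*np.cos(az),r*np.sin(az),np.full(18,.25)];print(T[8],T[-1])
for x in rel(T): print(x)
E
```

```text
(array([0.561, 0.267, 0.383]), np.float64(0.007042423909188099)) (array([ 0.759, -0.288,  0.042]), np.float64(0.007614114580140587))
[array([-0.07,  0.43,  0.68]), array([-0.05,  0.14,  0.83])]
[ 0.565 -0.15   0.25 ] [0.431 0.291 0.25 ]
[-0.028, 0.06, -0.01]
[-0.028, 0.119, -0.025]
[-0.028, 0.176, -0.046]
[-0.028, 0.229, -0.072]
[-0.028, 0.28, -0.103]
[-0.028, 0.326, -0.138]
[-0.028, 0.369, -0.177]
[-0.028, 0.407, -0.219]
[-0.028, 0.44, -0.264]
[-0.028, 0.469, -0.312]
[-0.028, 0.492, -0.361]
[-0.028, 0.511, -0.412]
[-0.028, 0.524, -0.464]
[-0.028, 0.533, -0.516]
[-0.028, 0.536, -0.568]
[-0.027, 0.534, -0.62]
[-0.027, 0.527, -0.67]
[-0.027, 0.515, -0.719]
```

```bash
python3 - <<'E'
import cv2,numpy as np
a=cv2.imread('pics/top0.png')[40:200,0:230];b=cv2.imread('pics/scene0.png')[90:250,0:230]
g=lambda x:np.clip(x.astype(float)*2.2+20,0,255).astype(np.uint8)
cv2.imwrite('pics/crop1.png',np.vstack([cv2.resize(g(x),(431,300),interpolation=cv2.INTER_CUBIC) for x in(a,b)]))
E
```

```text
(no output)
```

View pics/crop1.png

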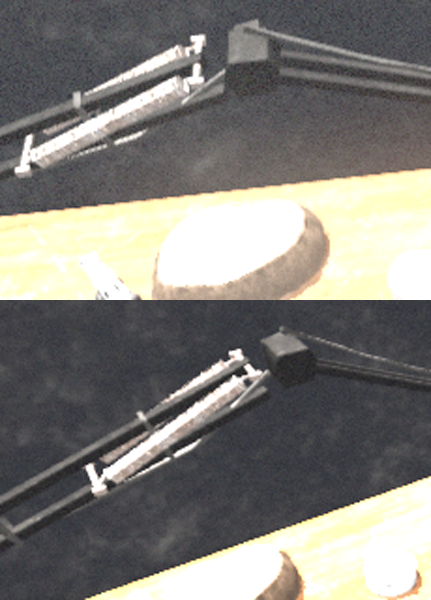

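```bash
python3 - <<'E'
from h import *
np.set_printoptions(precision=3,suppress=True)
for a,b in [((154,121),(134,70)),((127,119),(105,62.4)),((52,190),(15,128)),((203,308),(171,285))]: print(*tri(a,b))
for z in(.0,.15,.3,.38,.45):print(z,onplane("scene",(154,121),z),onplane("top",(134,70),z))
E
```

```text
[0.556 0.264 0.377] 0.003360678761212154
[0.571 0.303 0.384] 0.0017855106787052191
[0.536 0.448 0.316] 0.0005189660466523869
[0.419 0.28  0.021] 0.0029998644487780712
0.0 [1.333 0.056 0.   ] [1.065 0.366 0.   ]
0.15 [1.023 0.138 0.15 ] [0.864 0.325 0.15 ]
0.3 [0.712 0.221 0.3  ] [0.662 0.285 0.3  ]
0.38 [0.547 0.265 0.38 ] [0.555 0.264 0.38 ]
0.45 [0.402 0.304 0.45 ] [0.461 0.245 0.45 ]
```

```bash
python3 - <<'E'
from h import *
az=np.radians(np.linspace(-63.7,34,19)[1:]);r=np.r_[np.linspace(.65,.47,10)[1:],np.full(9,.47)]
T=np.c_[r*np.cos(az),r*np.sin(az),np.full(18,.25)]
for x in rel(T[:9]): print(x)
E
```

```text
[-0.028, 0.059, -0.022]
[-0.028, 0.114, -0.05]
[-0.028, 0.165, -0.083]
[-0.028, 0.21, -0.12]
[-0.028, 0.251, -0.16]
[-0.028, 0.285, -0.203]
[-0.028, 0.314, -0.247]
[-0.028, 0.337, -0.293]
[-0.028, 0.354, -0.34]
```

```bash
python3 -m pendant '[{"travel":[-0.028,0.05,-0.02],"twist":-0.14},{"travel":[-0.028,0.1,-0.045],"twist":-0.28},{"travel":[-0.028,0.15,-0.075],"twist":-0.42},{"travel":[-0.028,0.2,-0.11],"twist":-0.56},{"travel":[-0.028,0.24,-0.15],"twist":-0.7},{"travel":[-0.028,0.28,-0.195],"twist":-0.84},{"travel":[-0.028,0.31,-0.24],"twist":-0.98},{"travel":[-0.028,0.337,-0.29],"twist":-1.12},{"travel":[-0.028,0.354,-0.34],"twist":-1.26},{"travel":[-0.028,0.354,-0.34],"twist":-1.26}]'; python3 - <<'E'
from h import *
s=ctrl.get_state();print(s["time"],s["position"],np.round(s["joint_positions"],2));R=cv2.Rodrigues(s["tool_rot"])[0];print(R.round(3),np.degrees(np.arctan2(R[1,2],R[0,2])))
p=s["position"];a0=np.degrees(np.arctan2(p[1],p[0]))
az=np.radians(np.linspace(a0,34,10)[1:]);r=np.linspace(np.hypot(p[0],p[1]),.475,10)[1:]
T=np.c_[r*np.cos(az),r*np.sin(az),np.full(9,.25)]
for x in rel(T): print(x)
E
```

```text
time: 1.35
position: [0.4545, -0.1157, 0.2503]
tool_rot: [-0.122, 1.568, 0.125]
ft_force: [0.4, -0.5, -1.4]
grip_width: 1.0
1.35 [ 0.4544819  -0.11566121  0.25026511] [ 0.73 -0.07 -0.51  1.82 -0.03  1.38  0.39]
[[-0.001 -0.157  0.988]
 [ 0.001  0.988  0.157]
 [-1.     0.001 -0.001]] 9.012321104525537
[0.0, 0.041, 0.016]
[0.0, 0.083, 0.028]
[0.0, 0.126, 0.037]
[0.0, 0.17, 0.041]
[0.001, 0.215, 0.041]
[0.001, 0.259, 0.037]
[0.001, 0.302, 0.028]
[0.001, 0.345, 0.016]
[0.001, 0.386, -0.0]
```

```bash
python3 -m pendant '[{"travel":[0,0.041,0.016],"twist":-0.14},{"travel":[0,0.083,0.028],"twist":-0.28},{"travel":[0,0.126,0.037],"twist":-0.42},{"travel":[0,0.17,0.041],"twist":-0.56},{"travel":[0,0.215,0.041],"twist":-0.7},{"travel":[0,0.259,0.037],"twist":-0.84},{"travel":[0,0.302,0.03],"twist":-0.98},{"travel":[0,0.345,0.018],"twist":-1.12},{"travel":[0,0.386,0.005],"twist":-1.26},{"travel":[0,0.386,0.005],"twist":-1.30}]'; python3 - <<'E'
from h import *
s=ctrl.get_state();print(s["time"],s["position"],np.round(s["joint_positions"],2));R=cv2.Rodrigues(s["tool_rot"])[0];print(np.degrees(np.arctan2(R[1,2],R[0,2])))
print(rel([[.4165,.279,.25],[.4165,.279,.07],[.4165,.279,.011]]))
for n in("scene","top"): cv2.imwrite(f"pics/{n}1.png",cv2.cvtColor(ctrl.get_image(n),cv2.COLOR_RGB2BGR))
E
```

```text
time: 2.6
position: [0.3975, 0.2691, 0.2509]
tool_rot: [-1.128, 1.257, 1.132]
ft_force: [0.9, -0.7, 0.2]
grip_width: 1.001
2.6 [0.39749584 0.26913716 0.25093548] [ 0.31 -0.04 -0.92  1.79 -0.04  1.38  0.86]
83.88618631820127
[[0.001, -0.018, 0.012], [0.181, -0.018, 0.011], [0.24, -0.018, 0.011]]
```

View pics/scene1.png

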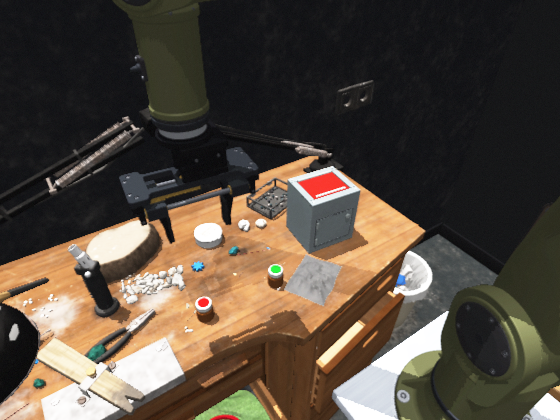

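View pics/top1.png

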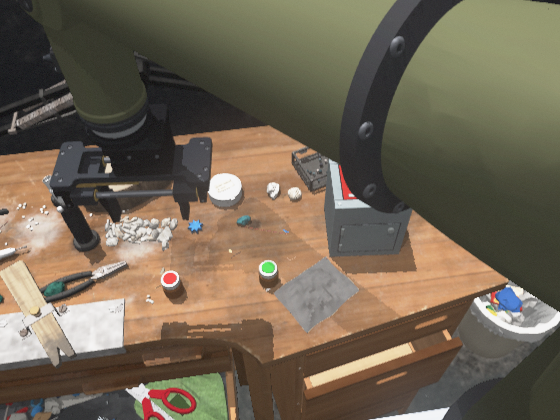

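The gripper is over the red-dot jar in both views, at about (185,195) in the scene and (135,190) in the top view. A black upright tool sits near (105,300) in the scene and (80,225) in the top view, so I'll check how much room the gripper body has next to it.

```bash
python3 - <<'E'
from h import *
np.set_printoptions(precision=3,suppress=True)
print(onplane("scene",(106,311),0),onplane("top",(85,246),0))
print(tri((74,247),(50,179)),tri((90,267),(66,197)))
E
```

```text
[0.541 0.45  0.   ] [0.54  0.446 0.   ]
(array([0.567, 0.454, 0.17 ]), np.float64(0.0009736006123277277)) (array([0.568, 0.445, 0.112]), np.float64(0.006324273192891253))
```

```bash
python3 -m pendant '[{"travel":[0.02,-0.018,0.011],"twist":0},{"travel":[0.07,-0.018,0.011],"twist":0},{"travel":[0.12,-0.018,0.011],"twist":0},{"travel":[0.16,-0.018,0.011],"twist":0},{"travel":[0.18,-0.018,0.011],"twist":0},{"travel":[0.18,-0.018,0.011],"twist":0}]'; python3 - <<'E'
from h import *
s=ctrl.get_state();print(s["time"],s["position"],np.round(s["joint_positions"],2))
print(rel([[.4165,.279,.011]]))
a=[ctrl.get_image(n) for n in("scene","top")]
cv2.imwrite("pics/c2.png",cv2.cvtColor(np.hstack([cv2.resize(a[0][200:350,90:290],(400,300)),cv2.resize(a[1][170:320,70:270],(400,300))]),cv2.COLOR_RGB2BGR))
E
```

```text
time: 3.45
position: [0.418, 0.2741, 0.0697]
tool_rot: [-1.122, 1.264, 1.126]
ft_force: [-0.5, -0.4, -0.6]
grip_width: 0.996
3.45 [0.41804925 0.27409867 0.0697319 ] [ 0.21  0.25 -0.92  1.97  0.23  1.04  0.64]
[[0.059, 0.002, 0.005]]
```

View pics/c2.png

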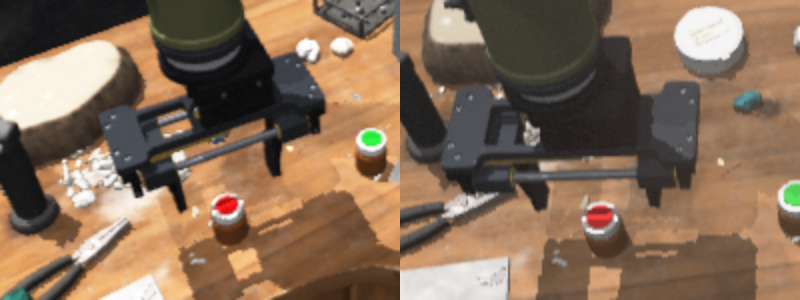

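The fingers straddle the red-dot jar along y in both crops, so I'll go down and close.

```bash
python3 -m pendant '[{"travel":[0.025,0.002,0.005],"twist":0},{"travel":[0.05,0.002,0.005],"twist":0},{"travel":[0.059,0.002,0.005],"twist":0},{"travel":[0.059,0.002,0.005],"twist":0}]'; python3 -m pendant '[{"travel":[0,0,0],"twist":0},{"travel":[0,0,0],"twist":0},{"travel":[0,0,0],"twist":0},{"travel":[0,0,0],"twist":0},{"travel":[0,0,0],"twist":0},{"travel":[0,0,0],"twist":0}]' -1 15;  python3 - <<'E'
from h import *
s=ctrl.get_state();print(s["time"],s["position"],np.round(s["joint_positions"],2))
E
```

```text
time: 4.05
position: [0.4187, 0.2809, 0.0136]
tool_rot: [-1.123, 1.259, 1.124]
ft_force: [0.3, 0.7, 0.1]
grip_width: 1.002
time: 4.8
position: [0.4186, 0.2807, 0.0136]
tool_rot: [-1.123, 1.259, 1.124]
ft_force: [-0.8, -1.3, 1.0]
grip_width: 0.404
4.8 [0.418579   0.28073177 0.01355773] [ 0.14  0.35 -0.87  2.    0.33  0.93  0.55]
```

```bash
python3 -m pendant '[{"travel":[-0.02,0,0],"twist":0},{"travel":[-0.06,0,0],"twist":0},{"travel":[-0.11,0,0],"twist":0},{"travel":[-0.16,0,0],"twist":0},{"travel":[-0.2,0,0],"twist":0},{"travel":[-0.23,0,0],"twist":0},{"travel":[-0.23,0,0],"twist":0}]' - 25;  python3 - <<'E'
from h import *
s=ctrl.get_state();print(s["time"],s["position"],np.round(s["joint_positions"],2),s["grip_width"])
a=[ctrl.get_image(n) for n in("scene","top")]
cv2.imwrite("pics/c3.png",cv2.cvtColor(np.hstack([cv2.resize(x,(400,300)) for x in a]),cv2.COLOR_RGB2BGR))
R=cv2.Rodrigues(s["tool_rot"])[0];print(np.degrees(np.arctan2(R[1,2],R[0,2])),R.round(3))
p0=s["position"]; t=np.array([.494,-.080,.25])
print(rel([p0+(t-p0)*k/8 for k in range(1,9)]))
E
```

```text
time: 5.68
position: [0.4191, 0.2817, 0.2466]
tool_rot: [-1.125, 1.254, 1.121]
ft_force: [0.8, 0.2, -0.9]
grip_width: 0.396
5.675 [0.41914488 0.28165942 0.24661021] [ 0.31  0.04 -0.97  1.75  0.04  1.36  0.79] 0.39632238447066903
83.43550262206749 [[ 0.007 -0.993  0.114]
 [ 0.003  0.114  0.993]
 [-1.    -0.006  0.004]]
[[-0.004, -0.016, -0.042], [-0.004, -0.03, -0.086], [-0.005, -0.045, -0.13], [-0.005, -0.059, -0.174], [-0.006, -0.074, -0.218], [-0.006, -0.088, -0.261], [-0.006, -0.103, -0.305], [-0.007, -0.117, -0.349]]
```

View pics/c3.png

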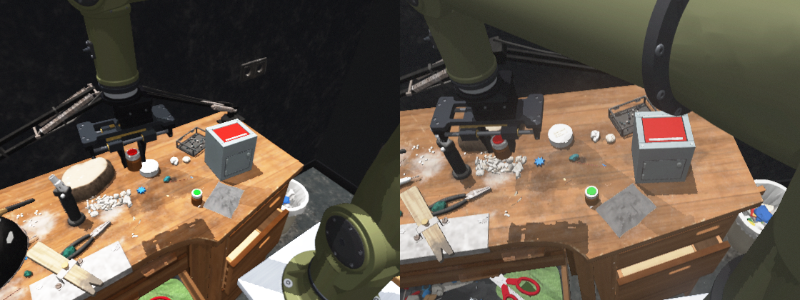

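The jar is held between the fingers in both views, and the good jar hasn't moved. Now to the box.

```bash
python3 -m pendant '[{"travel":[-0.004,-0.01,-0.025],"twist":0},{"travel":[-0.004,-0.022,-0.065],"twist":0},{"travel":[-0.005,-0.037,-0.11],"twist":0},{"travel":[-0.005,-0.052,-0.155],"twist":0},{"travel":[-0.006,-0.067,-0.2],"twist":0},{"travel":[-0.006,-0.082,-0.245],"twist":0},{"travel":[-0.006,-0.097,-0.29],"twist":0},{"travel":[-0.007,-0.11,-0.33],"twist":0},{"travel":[-0.007,-0.117,-0.349],"twist":0},{"travel":[-0.007,-0.117,-0.349],"twist":0}]';  python3 - <<'E'
from h import *
np.set_printoptions(precision=4,suppress=True)
s=ctrl.get_state();print(s["time"],s["position"],np.round(s["joint_positions"],2),s["grip_width"])
a={n:ctrl.get_image(n) for n in("scene","top")}
for n in a: cv2.imwrite(f"pics/{n}4.png",cv2.cvtColor(a[n],cv2.COLOR_RGB2BGR))
P={}
for n,im in a.items():
    H,S,V=cv2.split(cv2.cvtColor(im,cv2.COLOR_RGB2HSV))
    m=(((H<8)|(H>172))&(S>140)&(V>60)).astype(np.uint8)
    for c in blobs(m,15):
        M=cv2.moments(c);px=(M['m10']/M['m00'],M['m01']/M['m00'])
        if px[1]<330: print(n,cv2.contourArea(c),np.round(px,1),onplane(n,px,s["position"][2]+.032))
R=cv2.Rodrigues(s["tool_rot"])[0];print(np.degrees(np.arctan2(R[1,2],R[0,2])),R.round(3))
b=np.array([.494,-.080,.14])
print(rel([[.494,-.08,.165],[.493,-.08,.124]]))
E
```

```text
time: 7.02
position: [0.4935, -0.0801, 0.2489]
tool_rot: [-1.121, 1.261, 1.125]
ft_force: [-0.3, 1.6, -1.1]
grip_width: 0.393
7.025 [ 0.4935 -0.0801  0.2489] [ 0.68  0.01 -0.57  1.76  0.    1.38  1.56] 0.3931699475879258
scene 592.5 [321.7 184. ] [0.356  0.0487 0.2809]
scene 34.5 [329.2 134. ] [ 0.4914 -0.0798  0.2809]
top 24.5 [492.4 296.2] [ 0.1954 -0.137   0.2809]
top 1790.5 [369.2 181.2] [ 0.3886 -0.0387  0.2809]
top 96.0 [378.7 125.3] [ 0.4936 -0.08    0.2809]
83.32525620982213 [[-0.001 -0.993  0.116]
 [ 0.003  0.116  0.993]
 [-1.     0.001  0.003]]
[[0.085, -0.0, -0.003], [0.126, 0.001, -0.003]]
```

View pics/scene4.png

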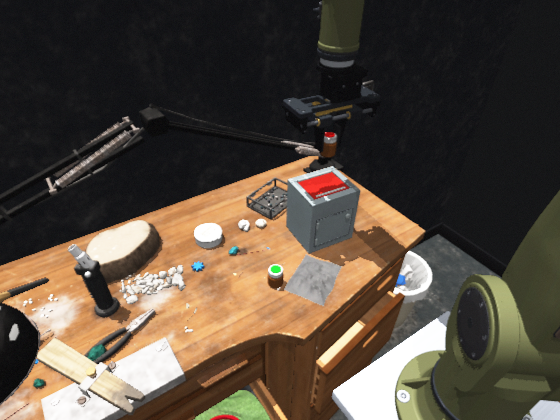

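View pics/top4.png

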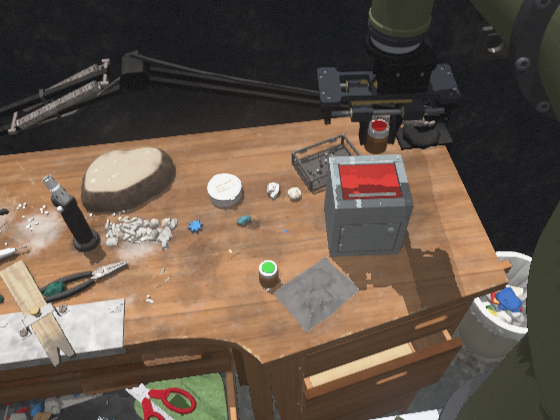

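The jar hangs over the flap's centre: its dot is at (329,134) in the scene and (379,125) in the top view, both giving x,y ≈ (0.493,-0.080). I'll push the flap down and hold it.

```bash
python3 -m pendant '[{"travel":[0.03,0,-0.001],"twist":0},{"travel":[0.06,0,-0.001],"twist":0},{"travel":[0.08,0,-0.001],"twist":0},{"travel":[0.095,0,-0.001],"twist":0},{"travel":[0.108,0,-0.001],"twist":0},{"travel":[0.119,0,-0.001],"twist":0},{"travel":[0.126,0,-0.001],"twist":0},{"travel":[0.126,0,-0.001],"twist":0},{"travel":[0.126,0,-0.001],"twist":0},{"travel":[0.126,0,-0.001],"twist":0}]';  python3 - <<'E'
from h import *
s=ctrl.get_state();print(s["time"],s["position"],s["grip_width"],s["ft_force"])
a=[ctrl.get_image(n) for n in("scene","top")]
cv2.imwrite("pics/c5.png",cv2.cvtColor(np.hstack([cv2.resize(a[0][110:260,240:440],(400,300)),cv2.resize(a[1][110:260,270:470],(400,300))]),cv2.COLOR_RGB2BGR))
E
```

```text
time: 8.38
position: [0.4939, -0.0783, 0.1239]
tool_rot: [-1.125, 1.258, 1.127]
ft_force: [-0.7, 1.0, -1.5]
grip_width: 0.394
8.375 [ 0.49390993 -0.07830297  0.12394008] 0.3940716966683525 [-0.67671983  0.99454295 -1.50128028]
```

View pics/c5.png

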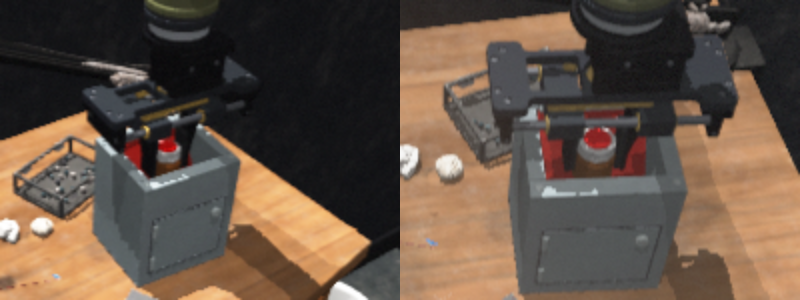

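Both crops show the jar and fingertips inside the opening, with the red flap swung down behind the jar and clearance to the rim. I'll hold one more second, then release with a partial opening so the fingers stay inside the opening.

```bash
python3 -m pendant '[{"travel":[0,0,0],"twist":0},{"travel":[0,0,0],"twist":0},{"travel":[0,0,0],"twist":0},{"travel":[0,0,0],"twist":0},{"travel":[0,0,0],"twist":0},{"travel":[0,0,0],"twist":0},{"travel":[0,0,0],"twist":0},{"travel":[0,0,0],"twist":0}]'; python3 -m pendant '[{"travel":[0,0,0],"twist":0},{"travel":[0,0,0],"twist":0},{"travel":[0,0,0],"twist":0},{"travel":[0,0,0],"twist":0},{"travel":[0,0,0],"twist":0},{"travel":[0,0,0],"twist":0}]' 0.15;  python3 - <<'E'
from h import *
a=[ctrl.get_image(n) for n in("scene","top")]
cv2.imwrite("pics/c6.png",cv2.cvtColor(np.hstack([cv2.resize(a[0][110:260,240:440],(400,300)),cv2.resize(a[1][110:260,270:470],(400,300))]),cv2.COLOR_RGB2BGR))
E
```

```text
time: 9.48
position: [0.4939, -0.0783, 0.1239]
tool_rot: [-1.125, 1.258, 1.126]
ft_force: [0.6, -0.4, -1.0]
grip_width: 0.397
time: 10.22
position: [0.494, -0.0783, 0.124]
tool_rot: [-1.125, 1.258, 1.126]
ft_force: [-0.5, 0.6, 0.8]
grip_width: 0.574
```

View pics/c6.png

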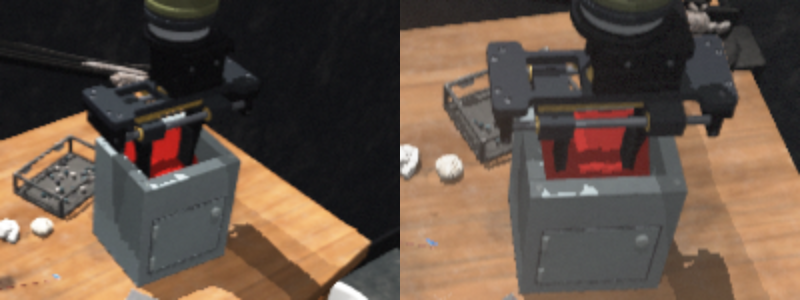

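The jar has left the fingers and dropped out of view. The flap now rests against the fingertips, so I'll go straight up.

```bash
python3 -m pendant '[{"travel":[-0.015,0,0],"twist":0},{"travel":[-0.035,0,0],"twist":0},{"travel":[-0.06,0,0],"twist":0},{"travel":[-0.09,0,0],"twist":0},{"travel":[-0.13,0,0],"twist":0},{"travel":[-0.17,0,0],"twist":0},{"travel":[-0.17,0,0],"twist":0},{"travel":[-0.17,0,0],"twist":0},{"travel":[-0.17,0,0],"twist":0}]';  python3 - <<'E'
from h import *
np.set_printoptions(precision=4,suppress=True)
s=ctrl.get_state();print(s["time"],s["position"],s["qd"].round(3))
a=[ctrl.get_image(n) for n in("scene","top")]
cv2.imwrite("pics/c7.png",cv2.cvtColor(np.hstack([cv2.resize(x,(400,300)) for x in a]),cv2.COLOR_RGB2BGR))
for n,im in zip(("scene","top"),a):
    H,S,V=cv2.split(cv2.cvtColor(im,cv2.COLOR_RGB2HSV))
    for nm,m in zip("rg",[((H<8)|(H>172))&(S>140)&(V>60),(H>45)&(H<80)&(S>110)&(V>80)]):
      for c in blobs(m.astype(np.uint8),25):
        M=cv2.moments(c);px=(M['m10']/M['m00'],M['m01']/M['m00'])
        if px[1]<330: print(n,nm,cv2.contourArea(c),np.round(px,1))
E
```

```text
time: 11.45
position: [0.4931, -0.0786, 0.2929]
tool_rot: [-1.123, 1.259, 1.128]
ft_force: [0.7, 0.2, -0.8]
grip_width: 0.572
11.45 [ 0.4931 -0.0786  0.2929] [-0.001  0.005 -0.001  0.001 -0.    -0.001  0.001]
scene r 600.0 [322. 184.]
scene g 44.5 [275.3 268.9]
top r 1800.5 [369.3 181.2]
top g 87.5 [267.6 267.2]
```

View pics/c7.png

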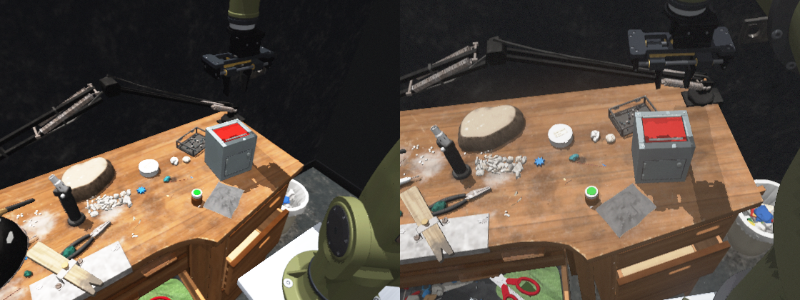

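The flap is shut, with its blob centre back at (322,184) in the scene and (369,181) in the top view, the same as at the start. The good jar is still at (275,269) and (268,267), no reject jar is visible outside the box, and the gripper is clear above it. I'll hand it in.

```bash
python3 -c "
from bench import ctrl
print(ctrl.close_job())"
```

```text
the job is handed in; nothing more can be done
None
```

The red-dot jar is in the scrap box and the job is handed in, at about 11.5 s on the robot's clock. I gripped the jar, pushed the flap down with it to about 40 mm below the box top and held it there for over a second. I then opened the fingers partway to let it drop and lifted straight up.

The last checks agreed:
- **Flap:** shut, with its centre back within half a pixel of where it started in both views.
- **Good jar:** has not moved by even 0.1 pixel in either view.
- **Reject jar:** not visible anywhere outside the box. I could not see inside the closed box; I only saw the jar gone from the fingers while they were still in the opening.
- **Gripper:** about 140 mm above the box, touching nothing. The wrist force readings I took stayed under 3 N.

No check failed. The two cameras put the flap's centre 3–4 mm apart, so I aimed between them, and the fingers cleared the rim.

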